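# Pack two circuit boards into a stacking carrier

## Task

Pack the two circuit boards lying on the grey mat into the stacking carrier, building it up on the black base part by part: first lay the green board in the black base, then nest the empty grey carrier on the base, then lay the blue board in the grey carrier, and last close it with the orange lid. Each part must be fully home in the one below, flat and square with it (either way round), components up, and let go before the next is taken. Do not disturb the reel of solder, the black hex key or the roll of black tape beside the mat.

Things in the scene. Friction and masses are not known exactly. Their poses are not given: they have to be found in the camera images.
- base: black pocket on a steel foot 72x88x5 mm on the 2 mm mat; never moves. Origin: centre of underside; x short side, y long, z up. Floor 8, wall tops 39 mm up. Pocket 47x63 mm at floor, 57x73 at mouth, outside 62x78. Ends (+-y) walled; x sides open over the middle 46 mm for fingers. Seated: green board's origin 8 mm, grey carrier's 30 mm above this one (same x, y, yaw or yaw+pi)
- board_green: green circuit board on the mat (not the one far left on the bare desk), 46x62 mm, 30 g. Origin: centre of underside, at the tips of its 6 mm feet; x along the 46, y along the 62, z up. Board 2 mm thick, 6 to 8 mm up; components reach 19. Grip across the 46 mm at the middle of the long edges, fingertips 2 to 4 mm above the feet's tips
- carrier: light grey carrier 62x78x41 mm, 110 g. Origin: centre of underside; x short, y long, z up. Boss 47x63 mm tapering out to 54x70; flange 62x78 from 9 to 13 mm up, grip its long edges' middles, fingertips 2 to 7 mm up. Pocket floor 13, wall tops 41 up; pocket 43x55, mouth 53x65, outside 58x70, x sides open over 40. Seated: blue board's origin 13, lid's 34 above this one
- board_blue: blue circuit board on the mat (not the one far left on the bare desk), 42x54 mm, 30 g. Origin: centre of underside, at the tips of its 6 mm feet; x along the 42, y along the 54, z up. Board 2 mm thick, 6 to 8 mm up; components reach 19. Grip across the 42 mm at the middle of the long edges, fingertips 2 to 4 mm above the feet's tips
- lid: orange lid 58x70x33 mm, 70 g. Origin: centre of underside; x short side, y long, z up. Tapered boss 43x55 mm, 50x62 at 7 mm up, drops into the grey carrier's mouth; plate 58x70 from 7 to 11 mm up rests on its wall tops. Grip the central rib: 12 mm thick (x), 44 long (y), 11 to 33 mm up
- solder_reel: small reel of silvery solder wire standing flat, 52 mm across, 34 mm high, origin: centre of its underside; a bystander, not to be moved
- hex_key: black L-shaped hex key lying flat, 24x77x4 mm, origin: centre of its underside, y along its long arm; a bystander, not to be moved
- black_tape: roll of black tape lying flat, 61 mm across, 19 mm high, origin: centre of its underside; a bystander, not to be moved

How it is judged (in metres and radians):
On the way, in this order (a step that is already met when the one before it is completed fails the run):
1. the green board lies flat in the base, let go (horizontal distance between board_green and base below 0.006 m and z of board_green in the frame of base between 0.005 and 0.011 m and angle between board_green's own z axis and vertical below 0.08 rad and angle between the x axis of board_green and the x axis of base, either way round below 0.15 rad and contact force between board_green and the fingers below 0.1 N), for 0.2 s.
2. the grey carrier is nested flat on the base, let go (all of step 1 and horizontal distance between carrier and base below 0.006 m and z of carrier in the frame of base between 0.027 and 0.033 m and angle between carrier's own z axis and vertical below 0.08 rad and angle between the x axis of carrier and the x axis of base, either way round below 0.15 rad and contact force between carrier and the fingers below 0.1 N), for 0.2 s.
3. the blue board lies flat in the grey carrier, let go (all of step 2 and horizontal distance between board_blue and carrier below 0.006 m and z of board_blue in the frame of carrier between 0.01 and 0.016 m and angle between board_blue's own z axis and vertical below 0.08 rad and angle between the x axis of board_blue and the x axis of carrier, either way round below 0.15 rad and contact force between board_blue and the fingers below 0.1 N), for 0.2 s.
4. the orange lid sits flat on the grey carrier, let go (all of step 3 and horizontal distance between lid and carrier below 0.006 m and z of lid in the frame of carrier between 0.031 and 0.037 m and angle between lid's own z axis and vertical below 0.08 rad and angle between the x axis of lid and the x axis of carrier, either way round below 0.15 rad and contact force between lid and the fingers below 0.1 N), for 0.2 s.
At the end, for the whole second after the job is handed in: Green board in base, grey carrier on base, blue board in carrier, lid on carrier: each within 6 mm sideways and 3 mm in height of fully seated in the part below, within 0.08 rad of level and 0.15 rad of square (either way round), released and at rest; bystanders within 15 mm of their start (all of step 4 and linear speed of each of board_green, carrier, board_blue, lid below 0.01 m/s and angular speed of each of board_green, carrier, board_blue, lid below 0.1 rad/s); the robot touches nothing.
It fails at once if the reel of solder is moved more than 15 mm (distance of solder_reel from where it was at the start of the episode above 0.015 m).
It fails at once if the hex key is moved more than 15 mm (distance of hex_key from where it was at the start of the episode above 0.015 m).
It fails at once if the roll of black tape is moved more than 15 mm (distance of black_tape from where it was at the start of the episode above 0.015 m).
It also fails if it takes over 109 s, if anything falls off the work surface, if the arm or the gripper's body presses on something with over 40 N, if the wrist force passes 120 N, or if a joint passes its speed limit or range.

## Robot

A 6-joint arm with a two-finger parallel gripper is mounted at the origin on a cart in front of the work surface, level with it; the furniture and walls round the work are solid. World frame = base frame: x ahead of the robot, y to its left, z up, the work surface at z = 0. Lengths are in m, angles in degrees, forces in N, time in s.
With the tool pointing down it reaches from about 0.375 to 0.9 m from the base axis. Payload 3.1 kg.
Tool frame: the origin (TCP) lies on the centre line of the jaws, within the pads' length; the fingertips stand finger_overhang ahead of it and the grasp point (between the pads) lies 5 mm behind it (finger_overhang is the distance from the TCP to the fingertips, in m); z points along the fingers, y is the line along which they close (so a half turn about z gives the same grasp; the last joint's range is limited). The gripper opens to 87 mm and grips with 3 to 60 N. Pads are 19 mm wide; open, the fingers measure 117 mm over their backs; the gripper's body (75 mm by 190 mm) begins 51 mm behind the grasp point.
Start: joints at [-76.232, 30.224, 82.088, -0, 67.689, -10.227], TCP at [0.254, -0.571, 0.237] pointing down, gripper open.
Joint ranges: [-176.69, 176.69], [-43.24, 126.21], [12.49, 139.97], [-82, 262], [0, 151.66], [-163.58, 163.58]. Speed limits (degrees/s): [159.86, 159.86, 180, 180, 180, 180].

## Interface

Orientations are given as a 3x3 rotation matrix whose columns are the frame's x, y, z axes.
In Python, from rig import read_state, capture, calibration, hand_in, finger_overhang gives the robot as it stands.
- The arm moves only by the tool send_rows, never from a script. Its argument "plan" is a list of rows, each a list of 5 numbers: the closure in counts, from 0 (fully open) to 255 (shut), then the shift along the tool's x, y, z in m, then the turn about the tool's z in rad. A call has 1 to 20 rows; each row shifts and turns the commanded pose from where the row before left it, along the tool's axes as they then stand; what a row does not reach is not made up. A row lasts 1/12 s, in which the tool goes at most 41.7 mm and 7.16 degrees, less where a joint would pass 70% of its speed; a pose out of reach is approached as far as the arm can. A call is refused whole if a number of a shift passes 0.0417 or a number of a turn 0.125, either way. A call with a gripper value outside its range is refused whole. The fingers move at their own pace and stop on an object; the grip force is fixed at half the most. Time passes only in rows, so rows that do not move let the fingers close. It gives the time, the measured TCP pose, the force, the opening and the grip force at its end, in the units of the state.
- read_state(): the state, without advancing time (a new reading comes with each control period).
- capture(name): name is "side" or "top" or "wrist"; returns (picture, depth): 480x640x3 uint8, blue, green, red; 480x640 float32, m along the optical axis (not along the pixel's ray), 0 where there is no reading.
- calibration(name): a dict with "fx", "fy", "cx", "cy" (pixels), "xyz" and "rotation" of the camera in the world. Camera axes: x right, y down, z forward; pixel columns grow to the right and rows downward; lengths in m; the calibration is good to about 2 mm. A picture is of the moment at which its call begins: read the wrist's pose just before it. calibration takes no time and is no camera call; for the wrist camera it gives the pose at the moment of the call.
- hand_in(): hands the job in; it is judged then, once.
The state is a dict: "time_s": time; "joint_positions": joint angles; "qvel": joint speeds; "tau": joint torques, N m; "position": TCP position; "tcp_rot": TCP orientation; "force": force on the tool from outside, world axes, zero at the start; "moment": the same for the moment, N m; "opening": opening from 0.0 (shut) to 1.0 (fully open); "grasp_force": force on a finger pad.
Only numpy, scipy, OpenCV 4.12 (cv2) and the standard library are available. Lean on these libraries where they do the work, as an engineer would, in place of code of your own. Each camera call takes 0.05 s, during which the arm holds its last target. There are 200 camera calls.

## Working session

There is one attempt and no reset: what is moved stays moved. The work goes in short steps, Python scripts to look and compute and a tool call to move; the robot and the scene stay as the last step left them, time stands still between calls to the robot, and variables do not carry over. Pictures are saved under pics/ and viewed, at most 14 in all, crops included, and the job is handed in when it is done.

Besides the shell and the picture viewer there is one more tool, called after "Request:" by a JSON object that holds its "name" and its "arguments", one argument or row to a line. send_rows: Moves the arm, as the interface text tells. Its arguments: {"type":"object","properties":{"plan":{"type":"array","items":{"type":"array","items":{"type":"number"}}}},"required":["plan"]}

```bash
mkdir -p pics; ls; python3 - <<'E'
from rig import *
import cv2,numpy as np
s=read_state();print({k:np.round(v,3).tolist() for k,v in s.items()});print(finger_overhang)
for n in("top","side"):
    p,d=capture(n);cv2.imwrite(f"pics/{n}0.png",p);np.save(f"{n}_d.npy",d);cv2.imwrite(f"{n}.png",p)
    c=calibration(n);print(n,c)
E
```

```text
pics
{'time_s': 0.0, 'joint_positions': [-76.232, 30.277, 82.158, -0.002, 67.689, -10.225], 'qvel': [0.031, 0.034, 0.033, 0.008, -0.08, 0.077], 'tau': [0.001, -44.004, -17.659, 0.063, 0.058, -0.0], 'position': [0.254, -0.57, 0.236], 'tcp_rot': [[0.914, 0.407, -0.001], [0.407, -0.914, 0.002], [0.0, -0.002, -1.0]], 'force': [0.007, 0.2, -0.231], 'moment': [0.044, 0.031, 0.059], 'grasp_force': 0.0, 'opening': 0.998}
0.014
top {'fx': 520.8963503872524, 'fy': 520.8963503872524, 'cx': 310.80923220950035, 'cy': 246.06073540713228, 'xyz': array([0.40829794, 0.18380937, 1.15684964]), 'rotation': array([[ 0.00752281, -0.99058969,  0.13665827],
       [-0.99995624, -0.00669221,  0.00653635],
       [-0.0055603 , -0.13670146, -0.99059669]])}
side {'fx': 530.0214470819506, 'fy': 530.0214470819506, 'cx': 328.3130862135001, 'cy': 230.81938992197385, 'xyz': array([0.24223071, 1.08399514, 0.58314588]), 'rotation': array([[-0.94105778, -0.16351168,  0.29609828],
       [-0.33811794,  0.47881807, -0.81019104],
       [-0.0093015 , -0.86255272, -0.5058817 ]])}
```

View pics/top0.png

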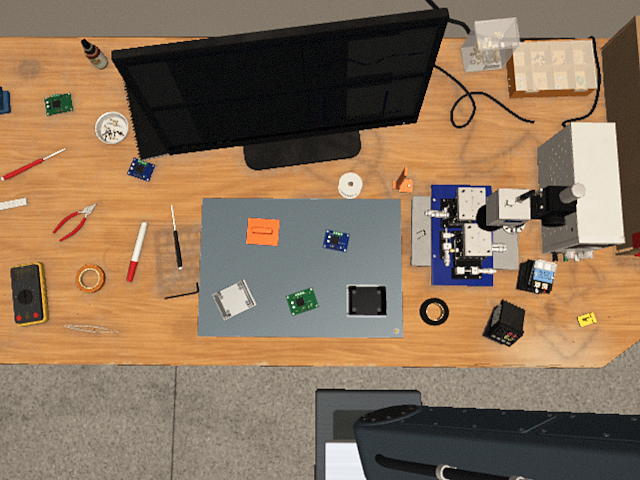

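View pics/side0.png

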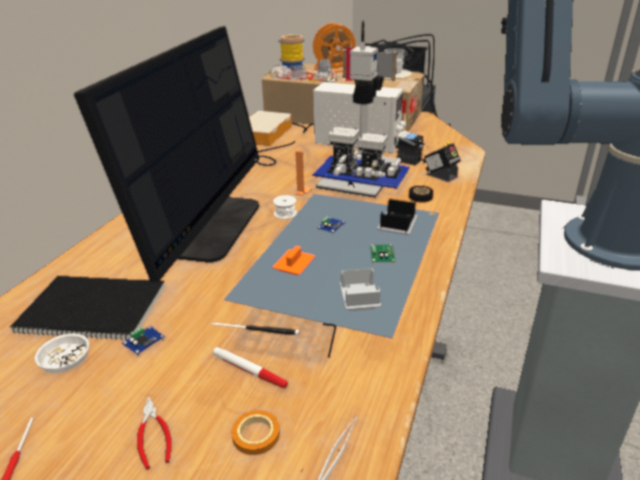

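The top view shows the lid at (263,232), blue board (337,240), carrier (235,300), green board (302,301) and base (367,300). The reel is at (349,185), the tape at (434,311) and the hex key at (185,292). The side view agrees.

```bash
cat > h.py <<'E'
from rig import *
import cv2,numpy as np
def cloud(n,p=None,d=None):
    "world xyz (480x640x3) of each pixel"
    c=calibration(n)
    if d is None:
        p,d=capture(n)
    v,u=np.mgrid[:480,:640]
    r=np.dstack([(u-c['cx'])/c['fx']*d,(v-c['cy'])/c['fy']*d,d])
    return p,r@c['rotation'].T+c['xyz'],d
def px(n,xyz):
    c=calibration(n);q=(np.array(xyz)-c['xyz'])@c['rotation']
    return c['cx']+c['fx']*q[0]/q[2],c['cy']+c['fy']*q[1]/q[2],q[2]
def ray(n,u,v,z,c=None):
    c=c or calibration(n);r=c['rotation']@[(u-c['cx'])/c['fx'],(v-c['cy'])/c['fy'],1]
    return c['xyz']+r*(z-c['xyz'][2])/r[2]
def rect(xy):
    (cx,cy),(a,b),t=cv2.minAreaRect((xy*1000).astype(np.float32))
    if a>b:a,b,t=b,a,t+90   # t: direction of short side (x axis), world deg
    return np.round([cx,cy,a,b,(t+90)%180-90],1)
def pose():
    s=read_state();R=s['tcp_rot'];return np.array(s['position']),np.array(R),np.degrees(np.arctan2(R[1][1],R[0][1])),s
E
python3 - <<'E'
from h import *
p=cv2.imread('top.png');d=np.load('top_d.npy');p,w,d=cloud('top',p,d)
for n,(u,v) in dict(lid=(263,232),blue=(337,240),carrier=(235,300),green=(302,301),base=(367,300),reel=(349,185),tape=(434,311)).items():
    a=np.s_[v-28:v+28,u-28:u+28];q=w[a][d[a]>0];
    q=q[q[:,2]>0.0065];print(n,len(q),rect(q[:,:2]),np.percentile(q[:,2],[50,98]).round(3))
print(px('wrist',pose()[0]),calibration('wrist'))
for u,v in((203,198),(400,198),(402,335),(165,295),(197,285),(197,295)):print(ray('top',u,v,0.002).round(3))
print(w[60:165:15,110:450:40].round(2).tolist()[0:8:2])
E
```

```text
lid 894 [5.983e+02 2.996e+02 1.223e+02 1.225e+02 3.000e-01] [0.014 0.038]
blue 516 [582.5 133.9 123.2 124.2 -89.5] [0.01  0.022]
carrier 1110 [447.6 358.5 121.5 121.9 -88.3] [0.016 0.045]
green 683 [4.465e+02 2.111e+02 1.203e+02 1.209e+02 4.000e-01] [0.01  0.021]
base 1298 [449.5  67.8 120.7 121.5  -0. ] [0.011 0.042]
reel 561 [708.8 108.8 121.3 127.8 -89.7] [0.033 0.038]
tape 570 [428.8 -79.8 113.9 114.1 -89.2] [0.019 0.025]
(np.float64(321.0719935799308), np.float64(304.43820516789975), np.float64(0.16007118069254778)) {'fx': 352.46420676419365, 'fy': 352.46420676419365, 'cx': 320.404946580031, 'cy': 237.1310760223537, 'xyz': array([ 0.31971421, -0.5414036 ,  0.38197679]), 'rotation': array([[ 0.40482497, -0.88157691, -0.24277334],
       [-0.9143896 , -0.39113599, -0.10442369],
       [-0.00289987,  0.26426274, -0.96444637]])}
[0.676 0.437 0.002]
[ 0.679 -0.01   0.002]
[ 0.373 -0.009  0.002]
[0.456 0.513 0.002]
[0.479 0.443 0.002]
[0.457 0.442 0.002]
[[[1.01, 0.67, 0.0], [0.82, 0.45, 0.37], [0.82, 0.39, 0.36], [0.83, 0.33, 0.34], [0.84, 0.26, 0.33], [0.85, 0.19, 0.32], [0.85, 0.12, 0.3], [0.86, 0.05, 0.29], [0.87, -0.02, 0.27]], [[0.93, 0.66, -0.0], [0.8, 0.47, 0.29], [0.81, 0.41, 0.28], [0.82, 0.34, 0.26], [0.82, 0.27, 0.25], [0.83, 0.19, 0.24], [0.84, 0.12, 0.22], [0.85, 0.04, 0.2], [0.94, -0.08, 0.0]], [[0.86, 0.66, 0.01], [0.78, 0.5, 0.2], [0.79, 0.43, 0.19], [0.79, 0.35, 0.17], [0.8, 0.27, 0.15], [0.81, 0.19, 0.13], [0.82, 0.11, 0.11], [0.83, 0.02, 0.09], [0.86, -0.08, 0.0]], [[0.79, 0.66, 0.0], [0.78, 0.56, 0.02], [0.76, 0.45, 0.08], [0.79, 0.38, -0.0], [0.79, 0.29, 0.01], [0.79, 0.19, 0.01], [0.79, 0.1, 0.01], [0.79, 0.01, 0.0], [0.79, -0.08, 0.0]]]
```

```bash
python3 - <<'E'
from h import *
p=cv2.imread('top.png');d=np.load('top_d.npy');p,w,d=cloud('top',p,d)
z=cv2.medianBlur(w[...,2].astype(np.float32),3)
for n,(u,v,t) in dict(lid=(263,232,.008),blue=(337,240,.006),carrier=(235,300,.008),green=(302,301,.006),base=(367,300,.02),reel=(349,185,.015),tape=(434,311,.01)).items():
    k,l,s,_=cv2.connectedComponentsWithStats(((z>t)&(d>0)).astype(np.uint8))
    sub=l[v-12:v+12,u-12:u+12];i=np.bincount(sub[sub>0]).argmax();q=w[l==i]
    print(n,len(q),rect(q[:,:2]),np.percentile(q[:,2],98).round(3))
for y in np.arange(-.6,0,.05):
    print(y.round(2),[float(np.max(w[...,2][(abs(w[...,1]-y)<.025)&(abs(w[...,0]-x)<.025)&(d>0)],initial=-1).round(2)) for x in np.arange(.3,.8,.05)])
E
```

```text
lid 806 [597.6 299.9  58.4  70.2  -4. ] 0.038
blue 453 [579.3 135.9  43.8  54.6 -10.3] 0.022
carrier 1023 [445.7 360.1  61.9  80.1  26.8] 0.045
green 602 [444.8 211.2  48.8  62.6  18.8] 0.022
base 143 [446.4  38.3  14.   61.6 -89.7] 0.045
reel 414 [702.3 105.7  48.9  51.5  88.6] 0.038
tape 456 [423.7 -76.1  58.9  59.1  45.1] 0.024
-0.6 [-1.0, -1.0, -1.0, -1.0, -1.0, -1.0, -1.0, -1.0, -1.0, -1.0]
-0.55 [-1.0, 0.0, 0.01, 0.01, 0.01, 0.01, -1.0, -1.0, -1.0, -1.0]
-0.5 [-1.0, 0.01, 0.01, 0.01, 0.01, 0.1, 0.1, 0.11, 0.11, 0.12]
-0.45 [0.01, 0.01, 0.01, 0.01, 0.01, 0.01, -1.0, -1.0, -1.0, -1.0]
-0.4 [0.01, 0.01, 0.03, 0.01, 0.01, 0.17, 0.17, 0.17, 0.17, 0.17]
-0.35 [0.01, 0.01, 0.01, 0.01, 0.01, 0.17, 0.17, 0.17, 0.17, 0.17]
-0.3 [0.01, 0.01, 0.01, 0.08, 0.08, 0.17, 0.23, 0.17, 0.17, 0.17]
-0.25 [0.01, 0.09, 0.09, 0.07, 0.08, 0.08, 0.31, 0.31, 0.01, 0.01]
-0.2 [0.01, 0.08, 0.09, 0.07, 0.05, 0.11, 0.27, 0.27, 0.03, 0.01]
-0.15 [0.64, 0.01, 0.01, 0.01, 0.05, 0.33, 0.39, 0.3, 0.03, 0.01]
-0.1 [0.67, 0.01, 0.02, 0.02, 0.04, 0.33, 0.34, 0.13, 0.03, 0.01]
-0.05 [0.62, 0.01, 0.03, 0.02, 0.03, 0.03, 0.08, 0.08, 0.02, 0.01]
```

Request:
{"name": "send_rows", "arguments": {
  "plan": [
    [0, 0.0263, -0.0312, 0, 0],
    [0, 0.0263, -0.0312, 0, 0],
    [0, 0.0263, -0.0312, 0, 0],
    [0, 0.0263, -0.0312, 0, 0],
    [0, 0.0263, -0.0312, 0, 0],
    [0, 0.0263, -0.0312, 0, 0],
    [0, 0.0263, -0.0312, 0, 0],
    [0, 0.0263, -0.0312, 0, 0],
    [0, 0.0263, -0.0312, 0, 0],
    [0, 0.0263, -0.0312, 0, 0],
    [0, 0.0263, -0.0312, 0, 0],
    [0, 0.0263, -0.0312, 0, 0],
    [0, 0.02, -0.032, 0, 0],
    [0, 0.02, -0.032, 0, 0],
    [0, 0.02, -0.032, 0, 0],
    [0, 0.02, -0.032, 0, 0],
    [0, 0.02, -0.032, 0, 0],
    [0, 0.02, -0.032, 0, 0],
    [0, 0.02, -0.032, 0, 0],
    [0, 0.02, -0.032, 0, 0]
  ]
}}

```text
time_s: 1.77
position: [0.4319, 0.2004, 0.2364]
tcp_rot: [[0.913, 0.407, -0.0], [0.407, -0.913, -0.0], [-0.0, 0.0, -1.0]]
force: [0.7, -0.1, -0.4]
opening: 0.999
grasp_force: 0.0
```

Request:
{"name": "send_rows", "arguments": {
  "plan": [
    [0, 0, 0, 0, -0.1235],
    [0, 0, 0, 0, -0.1235],
    [0, 0, 0, 0, -0.1235],
    [0, 0, 0, 0, -0.1235],
    [0, 0, 0, 0, -0.1235],
    [0, 0, 0, 0, -0.1235],
    [0, 0, 0, 0, -0.1235],
    [0, 0, 0, 0, -0.1235],
    [0, 0, 0, 0, -0.1235],
    [0, 0, 0, 0, -0.1235],
    [0, 0, 0, 0, -0.1235],
    [0, 0, 0, 0, -0.1235],
    [0, 0, 0, 0, 0]
  ]
}}

```text
time_s: 2.85
position: [0.432, 0.1983, 0.2362]
tcp_rot: [[-0.326, 0.945, -0.001], [0.945, 0.326, -0.0], [0.0, -0.001, -1.0]]
force: [-0.5, 0.6, -0.6]
opening: 1.001
grasp_force: 0.0
```

```bash
python3 - <<'E'
from h import *
P,R,a,s=pose();print(P.round(4),a,s['time_s'],np.round(s['joint_positions'],1))
c=calibration('wrist');p,w,d=cloud('wrist');np.savez('w1.npz',p=p,w=w,d=d)
cv2.imwrite('pics/w1.png',p)
E
```

```text
[0.432  0.1983 0.2362] 19.030596027267414 2.85 [ 11.2  18.8 103.   -0.   58.3  -7.9]
```

View pics/w1.png

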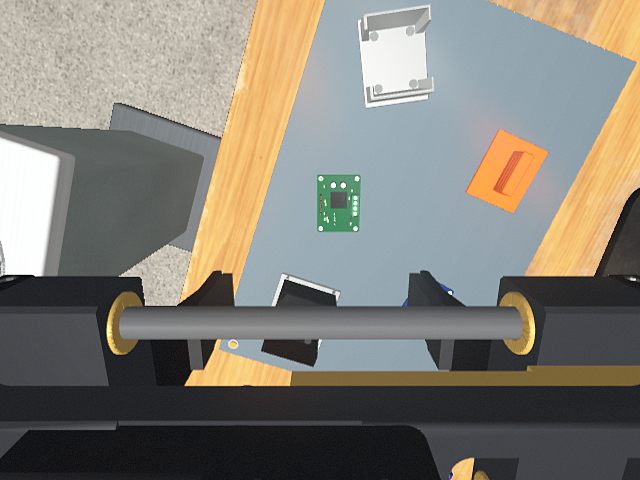

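The wrist view shows the green board at (339,203), carrier (396,56) and lid (508,170). The base is partly hidden behind the gripper bar near (300,320). I'll measure the three visible parts from this cloud.

```bash
cat >> h.py <<'E'
def meas(w,d,u,v,t,bounds=None):
    z=cv2.medianBlur(w[...,2].astype(np.float32),3)
    m=((z>t)&(z<.06)&(d>0)).astype(np.uint8)
    k,l,s,_=cv2.connectedComponentsWithStats(m,connectivity=4)
    sub=l[v-12:v+12,u-12:u+12];i=np.bincount(sub[sub>0]).argmax();q=w[l==i]
    return len(q),rect(q[:,:2]),np.percentile(q[:,2],[10,50,98]).round(4)
E
python3 - <<'E'
from h import *
f=np.load('w1.npz');w,d=f['w'],f['d']
print('mat',w[150:260,250:310,2].mean(),w[150:260,380:400,2].mean())
for n,(u,v,t) in dict(green=(339,203,.006),carrier=(396,56,.008),lid=(508,170,.008)).items():
    for e in(0,.002):print(n,meas(w,d,u,v,t+e))
# green corners in the image by colour
p=f['p'].astype(int);m=((p[...,1]>p[...,2]+25)&(p[...,1]>p[...,0]+10)).astype(np.uint8)
m=cv2.morphologyEx(m,cv2.MORPH_CLOSE,np.ones((9,9)));c=max(cv2.findContours(m[:270],0,1)[0],key=cv2.contourArea)
cc=cv2.boxPoints(cv2.minAreaRect(c));print(cc,rect(np.array([ray('wrist',*x,.010)[:2] for x in cc])))
E
```

```text
mat 0.0012243136072066928 0.0010360768894789572
green (2435, array([447. , 210.9,  45.6,  61.4,  18.8]), array([0.0071, 0.0083, 0.0187]))
green (1278, array([446.1, 212.7,  45.4,  55.3,  19.6]), array([0.0075, 0.0089, 0.0193]))
carrier (6334, array([453.7, 362.9,  72.5,  81.5,  26.6]), array([0.0124, 0.0139, 0.0414]))
carrier (6332, array([453.7, 362.9,  72.5,  81.5,  26.6]), array([0.0124, 0.0139, 0.0414]))
lid (3824, array([601. , 299.3,  58.9,  70.3,  -3.7]), array([0.0103, 0.0115, 0.0338]))
lid (3738, array([600.8, 299.2,  58.6,  70. ,  -3.9]), array([0.0103, 0.0115, 0.0338]))
[[316.99997 230.99998]
 [316.99997 174.99998]
 [359.99997 174.99998]
 [359.99997 230.99998]] [447.6 211.6  46.9  60.4  18.7]
```

Request:
{"name": "send_rows", "arguments": {
  "plan": [
    [0, 0.0076, 0.0185, 0, 0],
    [0, 0, 0, 0.035, 0],
    [0, 0, 0, 0.035, 0],
    [0, 0, 0, 0.035, 0],
    [0, 0, 0, 0.035, 0],
    [0, 0, 0, 0.035, 0],
    [0, 0, 0, 0.02, 0],
    [0, 0, 0, 0.012, 0],
    [0, 0, 0, 0.01, 0],
    [0, 0, 0, 0, 0],
    [0, 0, 0, 0, 0]
  ]
}}

```text
time_s: 3.82
position: [0.4475, 0.2116, 0.0195]
tcp_rot: [[-0.323, 0.946, -0.0], [0.946, 0.323, -0.0], [0.0, -0.0, -1.0]]
force: [-0.3, 0.8, 0.1]
opening: 1.0
grasp_force: 0.0
```

Request:
{"name": "send_rows", "arguments": {
  "plan": [
    [150, 0, 0, 0, 0],
    [150, 0, 0, 0, 0],
    [150, 0, 0, 0, 0],
    [150, 0, 0, 0, 0],
    [150, 0, 0, 0, 0],
    [150, 0, 0, 0, 0],
    [150, 0, 0, 0, 0],
    [150, 0, 0, 0, 0],
    [150, 0, 0, 0, 0],
    [150, 0, 0, 0, 0]
  ]
}}

```text
time_s: 4.65
position: [0.4474, 0.2116, 0.0196]
tcp_rot: [[-0.324, 0.946, 0.0], [0.946, 0.324, 0.0], [-0.0, 0.0, -1.0]]
force: [-0.0, -0.5, 3.0]
opening: 0.51
grasp_force: 30.0
```

Request:
{"name": "send_rows", "arguments": {
  "plan": [
    [150, 0, 0, -0.02, 0],
    [150, 0, 0, -0.035, 0],
    [150, 0, 0, -0.035, 0],
    [150, 0, 0, -0.035, 0],
    [150, 0, 0, -0.035, 0],
    [150, -0.033, -0.0178, 0, 0],
    [150, -0.033, -0.0178, 0, 0],
    [150, -0.033, -0.0178, 0, 0],
    [150, -0.033, -0.0178, 0, 0],
    [150, -0.033, -0.0178, 0, 0],
    [150, -0.033, -0.0178, 0, 0],
    [150, 0, 0, 0, 0.11],
    [150, 0, 0, 0, 0.11],
    [150, 0, 0, 0, 0.11],
    [150, 0, 0, 0, 0],
    [150, 0, 0, 0, 0]
  ]
}}

```text
time_s: 5.98
position: [0.4102, -0.0104, 0.1794]
tcp_rot: [[-0.003, 1.0, -0.0], [1.0, 0.003, 0.0], [0.0, -0.0, -1.0]]
force: [1.1, 0.3, -0.9]
opening: 0.509
grasp_force: 30.0
```

```bash
python3 - <<'E'
from h import *
P,R,a,s=pose();print(P.round(4),a,s['time_s'],s['opening'],s['grasp_force'])
c=calibration('wrist');p,w,d=cloud('wrist');np.savez('w2.npz',p=p,w=w,d=d);import pickle;pickle.dump(c,open('c2.pkl','wb'))
cv2.imwrite('pics/w2.png',p)
print(px('wrist',[.447,.068,.04]))
E
```

```text
[ 0.4102 -0.0104  0.1794] 0.15306047123442632 5.9833 0.5090850311896472 30.00025749206543
(np.float64(368.66773666710344), np.float64(132.66435566451625), np.float64(0.2740117299093205))
```

View pics/w2.png

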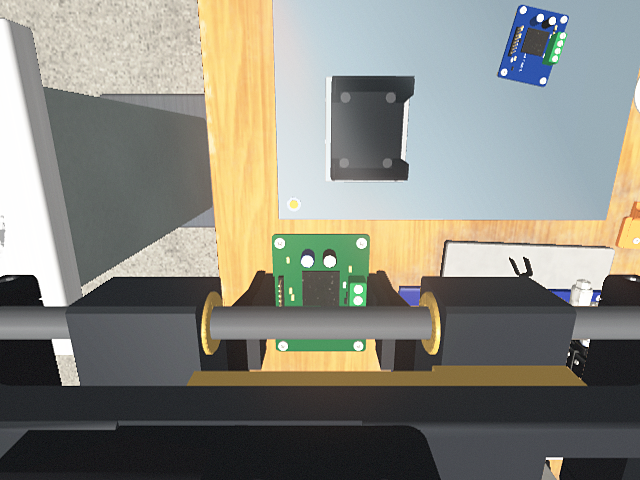

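The green board is gripped squarely, with its corner holes at about (280,243), (362,243), (283,346) and (359,346). The base is at (368,128). I'll measure it from the depth of its wall tops and foot, plus an enlarged crop.

```bash
python3 - <<'E'
from h import *
f=np.load('w2.npz');w,d,p=f['w'],f['d'],f['p']
a=np.s_[60:200,300:440];W=w[a];D=d[a]
for lo,hi in((.004,.06),(.033,.05),(.0045,.0105)):
    m=((W[...,2]>lo)&(W[...,2]<hi)&(D>0)).astype(np.uint8)
    m=cv2.morphologyEx(m,cv2.MORPH_OPEN,np.ones((2,2)));q=W[m>0];print(lo,len(q),rect(q[:,:2]),q.mean(0).round(4))
print('blue',meas(w,d,535,45,.006))
print('board', [ray('wrist',u,v,.1698)[:2].round(4).tolist() for u,v in((280,243),(362,243),(283,346),(359,346))])
print('bosses',[ray('wrist',u,v,.010)[:2].round(4).tolist() for u,v in((345,97),(391,97),(344,162),(388,162))])
cv2.imwrite('pics/c2.png',cv2.resize(p[60:200,290:450],None,fx=4,fy=4,interpolation=2))
E
```

```text
0.004 8725 [ 4.50e+02  6.97e+01  8.06e+01  8.93e+01 -1.00e-01] [0.4492 0.0709 0.0153]
0.033 1143 [ 4.499e+02  7.030e+01  8.050e+01  8.820e+01 -2.000e-01] [0.4505 0.0731 0.0361]
0.0045 5806 [4.482e+02 6.890e+01 7.710e+01 8.720e+01 3.000e-01] [0.4483 0.0701 0.0096]
blue (3960, array([584. , 135.4,  47.3,  55.2, -11.2]), array([0.0072, 0.0087, 0.019 ]))
board [[0.391, 0.0164], [0.4288, 0.0165], [0.3909, -0.0373], [0.429, -0.0373]]
bosses [[0.43, 0.0973], [0.4686, 0.0973], [0.4302, 0.0439], [0.4688, 0.044]]
```

View pics/c2.png

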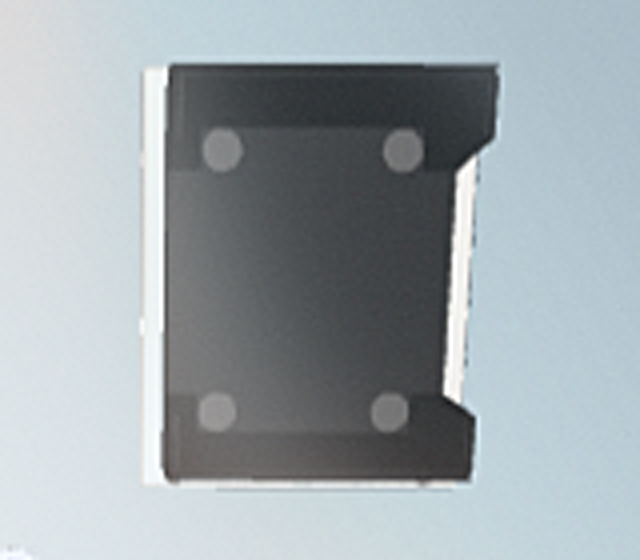

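Base centre comes out at (0.4494, 0.0707) with yaw near 0, and the floor marks match the board's hole spacing. The held board is centred on the TCP, so I'll place it.

Request:
{"name": "send_rows", "arguments": {
  "plan": [
    [150, 0.027, 0.0131, 0, 0],
    [150, 0.027, 0.0131, 0, 0],
    [150, 0.027, 0.0131, 0, 0],
    [150, 0, 0, 0, 0],
    [150, 0, 0, 0.035, 0],
    [150, 0, 0, 0.035, 0],
    [150, 0, 0, 0.025, 0],
    [150, 0, 0, 0.015, 0],
    [150, 0, 0, 0.01, 0],
    [150, 0, 0, 0.01, 0],
    [150, 0, 0, 0.01, 0],
    [150, 0, 0, 0.007, 0],
    [150, 0, 0, 0.003, 0],
    [150, 0, 0, 0, 0],
    [150, 0, 0, 0, 0]
  ]
}}

```text
time_s: 7.28
position: [0.4498, 0.0706, 0.0297]
tcp_rot: [[-0.001, 1.0, 0.0], [1.0, 0.001, -0.0], [-0.0, 0.0, -1.0]]
force: [0.0, 0.2, 0.1]
opening: 0.51
grasp_force: 30.0
```

Request:
{"name": "send_rows", "arguments": {
  "plan": [
    [150, 0, 0, 0.0015, 0],
    [150, 0, 0, 0, 0],
    [110, 0, 0, 0, 0],
    [90, 0, 0, 0, 0],
    [40, 0, 0, 0, 0],
    [0, 0, 0, 0, 0],
    [0, 0, 0, 0, 0],
    [0, 0, 0, 0, 0],
    [0, 0, 0, -0.02, 0],
    [0, 0, 0, -0.035, 0],
    [0, 0, 0, -0.035, 0],
    [0, 0, 0, -0.035, 0],
    [0, -0.03, 0, -0.025, 0],
    [0, -0.03, 0, 0, 0],
    [0, -0.02, 0, 0, 0],
    [0, 0, 0, 0, 0]
  ]
}}

```text
time_s: 8.62
position: [0.4508, -0.0123, 0.179]
tcp_rot: [[0.003, 1.0, 0.003], [1.0, -0.003, -0.002], [-0.002, 0.003, -1.0]]
force: [0.5, -0.5, -0.6]
opening: 1.0
grasp_force: 0.0
```

```bash
python3 - <<'E'
from h import *
P,R,a,s=pose();print(P.round(4),a,s['time_s'],s['opening'])
p,w,d=cloud('wrist');np.savez('w3.npz',p=p,w=w,d=d)
u,v,_=px('wrist',[.4494,.0706,.018]);u,v=int(u),int(v);print(u,v)
cv2.imwrite('pics/w3.png',cv2.resize(p[max(v-90,0):v+90,u-110:u+110],None,fx=3,fy=3,interpolation=2))
print([ (w[v+i,u+j,2]-.002).round(4) for i in(-30,0,30) for j in(-20,0,20)])
E
```

```text
[ 0.4508 -0.0123  0.179 ] -0.18180674839305813 8.6167 0.9998044087637409
319 129
[np.float64(0.0137), np.float64(0.0149), np.float64(0.0132), np.float64(0.0143), np.float64(0.0161), np.float64(0.026), np.float64(0.013), np.float64(0.0141), np.float64(0.0155)]
```

View pics/w3.png

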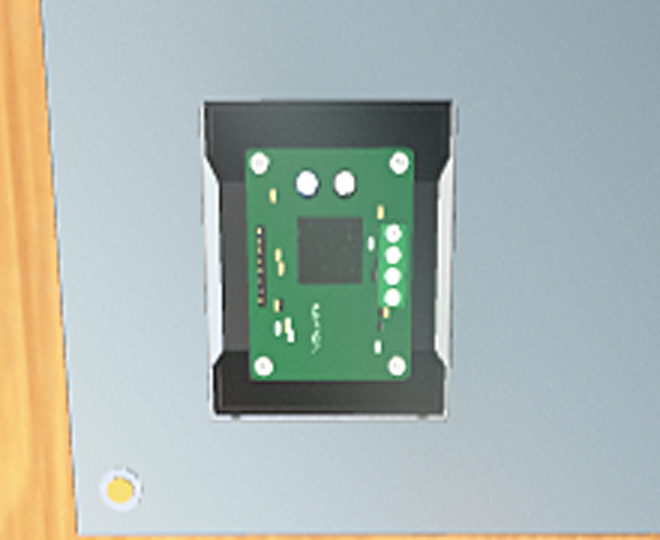

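The green board lies flat and square in the base, centred at about (330,265) in the crop. Next I go to the carrier for a close look.

Request:
{"name": "send_rows", "arguments": {
  "plan": [
    [0, 0.037, 0.0016, 0, 0],
    [0, 0.037, 0.0016, 0, 0],
    [0, 0.037, 0.0016, 0, 0],
    [0, 0.037, 0.0016, 0, 0],
    [0, 0.037, 0.0016, 0, 0],
    [0, 0.037, 0.0016, 0, 0],
    [0, 0.037, 0.0016, 0, 0],
    [0, 0.037, 0.0016, 0, 0],
    [0, 0.037, 0.0016, 0, 0],
    [0, 0, 0, 0, -0.117],
    [0, 0, 0, 0, -0.117],
    [0, 0, 0, 0, -0.117],
    [0, 0, 0, 0, -0.117],
    [0, 0, 0, 0, 0],
    [0, 0, 0, 0, 0]
  ]
}}

```text
time_s: 9.92
position: [0.463, 0.3243, 0.1774]
tcp_rot: [[-0.449, 0.893, -0.002], [0.893, 0.449, -0.0], [0.0, -0.002, -1.0]]
force: [0.8, 0.3, 0.2]
opening: 0.997
grasp_force: 0.0
```

```bash
python3 - <<'E'
from h import *
P,R,a,s=pose();print(P.round(4),a,R.round(3).tolist(),s['time_s'],s['opening'])
p,w,d=cloud('wrist');np.savez('w4.npz',p=p,w=w,d=d)
u,v,_=px('wrist',[.449,.361,.015]);u,v=int(u),int(v);print(u,v)
q=w[(d>0)&(w[...,2]>.008)&(w[...,2]<.016)&(np.hypot(w[...,0]-.449,w[...,1]-.361)<.07)];print(rect(q[:,:2]))
y0=max(v-90,0);print(u-110,y0);cv2.imwrite('pics/w4.png',cv2.resize(p[y0:v+90,u-110:u+110],None,fx=3,fy=3,interpolation=2))
E
```

```text
[0.463  0.3243 0.1774] 26.702334871053473 [[-0.449, 0.893, -0.002], [0.893, 0.449, -0.0], [0.0, -0.002, -1.0]] 9.9167 0.9966386344716092
325 180
[447.5 363.6  62.1  66.9  26.5]
215 90
```

View pics/w4.png

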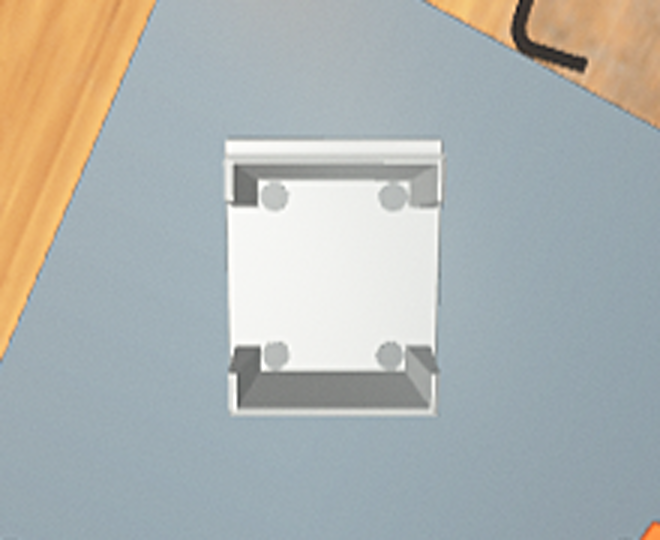

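The carrier shows its four floor marks at crop (274,197), (393,197), (276,355) and (390,355), square to the tool. I'll convert them.

```bash
python3 - <<'E'
from h import *
P,R,a,s=pose()
q=np.array([ray('wrist',215+x/3,90+y/3,.015) for x,y in((274,197),(393,197),(276,355),(390,355))])
c=q.mean(0);print(q.round(4).tolist(),c,(c-P)@R)
e=q[1]-q[0]+q[3]-q[2];print(np.degrees(np.arctan2(e[1],e[0])))
e=q[0]+q[1]-q[2]-q[3];print(np.degrees(np.arctan2(e[1],e[0]))-90)
E
```

```text
[[0.4249, 0.3721, 0.015], [0.4552, 0.3873, 0.015], [0.4454, 0.3313, 0.015], [0.4756, 0.3465, 0.015]] [0.45027641 0.35930004 0.015     ] [0.0372609  0.00446099 0.1625602 ]
26.58620632305828
26.63899086656808
```

Request:
{"name": "send_rows", "arguments": {
  "plan": [
    [0, 0.0373, 0.0045, 0, 0],
    [0, 0, 0, 0, 0],
    [0, 0, 0, 0.035, 0],
    [0, 0, 0, 0.035, 0],
    [0, 0, 0, 0.035, 0],
    [0, 0, 0, 0.025, 0],
    [0, 0, 0, 0.015, 0],
    [0, 0, 0, 0.012, 0],
    [0, 0, 0, 0, 0],
    [150, 0, 0, 0, 0],
    [150, 0, 0, 0, 0],
    [150, 0, 0, 0, 0],
    [150, 0, 0, 0, 0],
    [150, 0, 0, 0, 0],
    [150, 0, 0, 0, 0],
    [150, 0, 0, 0, 0],
    [150, 0, 0, 0, 0]
  ]
}}

```text
time_s: 11.38
position: [0.4517, 0.3591, 0.0221]
tcp_rot: [[-0.451, 0.892, 0.001], [0.892, 0.451, 0.001], [0.0, 0.001, -1.0]]
force: [-0.5, -0.7, 6.7]
opening: 0.706
grasp_force: 30.0
```

Request:
{"name": "send_rows", "arguments": {
  "plan": [
    [150, 0, 0, -0.02, 0],
    [150, 0, 0, -0.035, 0],
    [150, 0, 0, -0.035, 0],
    [150, 0, 0, -0.035, 0],
    [150, -0.032, -0.0165, 0, 0],
    [150, -0.032, -0.0165, 0, 0],
    [150, -0.032, -0.0165, 0, 0],
    [150, -0.032, -0.0165, 0, 0],
    [150, -0.032, -0.0165, 0, 0],
    [150, -0.032, -0.0165, 0, 0],
    [150, -0.032, -0.0165, 0, 0],
    [150, -0.032, -0.0165, 0, 0],
    [150, 0, 0, 0, 0.117],
    [150, 0, 0, 0, 0.117],
    [150, 0, 0, 0, 0.117],
    [150, 0, 0, 0, 0.117],
    [150, 0, 0, 0, 0],
    [150, 0, 0, 0, 0]
  ]
}}

```text
time_s: 12.88
position: [0.449, 0.0709, 0.146]
tcp_rot: [[-0.003, 1.0, 0.0], [1.0, 0.003, 0.0], [0.0, 0.0, -1.0]]
force: [-0.0, 0.3, -1.7]
opening: 0.703
grasp_force: 30.0
```

```bash
python3 - <<'E'
from h import *
P,R,a,s=pose();print(P.round(4),a,R.round(3).tolist(),s['time_s'],s['opening'])
p,w,d=cloud('wrist');cv2.imwrite('pics/w5.png',p[150:,120:520])
E
```

```text
[0.449  0.0709 0.146 ] 0.1641711028995887 [[-0.003, 1.0, 0.0], [1.0, 0.003, 0.0], [0.0, 0.0, -1.0]] 12.8833 0.7034908960075263
```

View pics/w5.png

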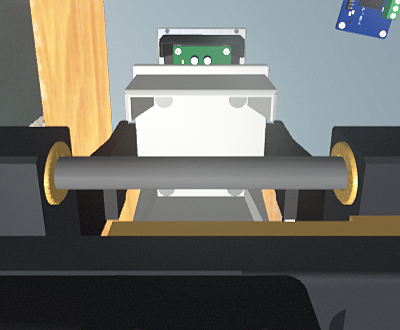

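The carrier is held level and squarely. Its flange's far edge is near crop row 66 and its far floor marks are at about (164,101) and (237,101). I'll check that against the predicted pixels.

```bash
python3 - <<'E'
from h import *
P,R,a,s=pose();T=lambda x,y,up:np.round(np.array(px('wrist',P+R@[x,y,0]+[0,0,-.0201+up])[:2])-[120,150],1)
print([T(.039,y,13) if 0 else T(.039,y,.013) for y in(-.031,.031)],[T(.035,y,.041) for y in(-.029,.029)],[T(x,y,.013) for x in(-.0235,.0235) for y in(-.017,.017)])
E
```

```text
[array([131.9,  68.1]), array([271.4,  67.9])] [array([123.7,  94.7]), array([280.1,  94.4])] [array([167.2, 192.6]), array([236.4, 192.5]), array([164.4, 101.3]), array([239. , 101.2])]
```

Request:
{"name": "send_rows", "arguments": {
  "plan": [
    [150, 0, 0, 0.03, 0],
    [150, 0, 0, 0.025, 0],
    [150, 0, 0, 0.012, 0],
    [150, 0, 0, 0.008, 0],
    [150, 0, 0, 0.006, 0],
    [150, 0, 0, 0.006, 0],
    [150, 0, 0, 0.003, 0],
    [150, 0, 0, 0.002, 0],
    [150, 0, 0, 0, 0],
    [150, 0, 0, 0, 0]
  ]
}}

```text
time_s: 13.77
position: [0.4494, 0.0709, 0.0544]
tcp_rot: [[-0.0, 1.0, 0.001], [1.0, 0.0, -0.0], [-0.0, 0.001, -1.0]]
force: [-1.9, 0.4, -0.9]
opening: 0.702
grasp_force: 30.0
```

Request:
{"name": "send_rows", "arguments": {
  "plan": [
    [150, 0, 0, 0.0015, 0],
    [150, 0, 0, 0, 0],
    [80, 0, 0, 0, 0],
    [60, 0, 0, 0, 0],
    [20, 0, 0, 0, 0],
    [0, 0, 0, 0, 0],
    [0, 0, 0, 0, 0],
    [0, 0, 0, 0, 0],
    [0, 0, 0, 0, 0],
    [0, 0, 0, -0.02, 0],
    [0, 0, 0, -0.035, 0],
    [0, 0, 0, -0.035, 0],
    [0, 0, 0, -0.035, 0],
    [0, -0.03, 0, 0, 0],
    [0, -0.03, 0, 0, 0],
    [0, 0, 0, 0, 0],
    [0, 0, 0, 0, 0]
  ]
}}

```text
time_s: 15.18
position: [0.4491, 0.01, 0.1778]
tcp_rot: [[0.003, 1.0, 0.0], [1.0, -0.003, 0.0], [0.0, 0.0, -1.0]]
force: [0.3, 0.3, 0.5]
opening: 1.0
grasp_force: 0.0
```

```bash
python3 - <<'E'
from h import *
P,R,a,s=pose();print(P.round(4),a,s['time_s'],s['opening'])
p,w,d=cloud('wrist')
u,v,_=px('wrist',[.4494,.0706,.045]);u,v=int(u),int(v);y0=max(v-90,0);print(u-110,y0)
print([w[v+i,u+j,2].round(4) for i in(-20,0,20) for j in(-20,0,20)])
cv2.imwrite('pics/w6.png',cv2.resize(p[y0:v+90,u-110:u+110],None,fx=3,fy=3,interpolation=2))
E
```

```text
[0.4491 0.01   0.1778] -0.1817240755497531 15.1833 0.9997235784845088
212 67
[np.float64(0.0431), np.float64(0.0419), np.float64(0.0422), np.float64(0.0433), np.float64(0.0429), np.float64(0.0431), np.float64(0.0428), np.float64(0.3241), np.float64(0.0437)]
```

View pics/w6.png

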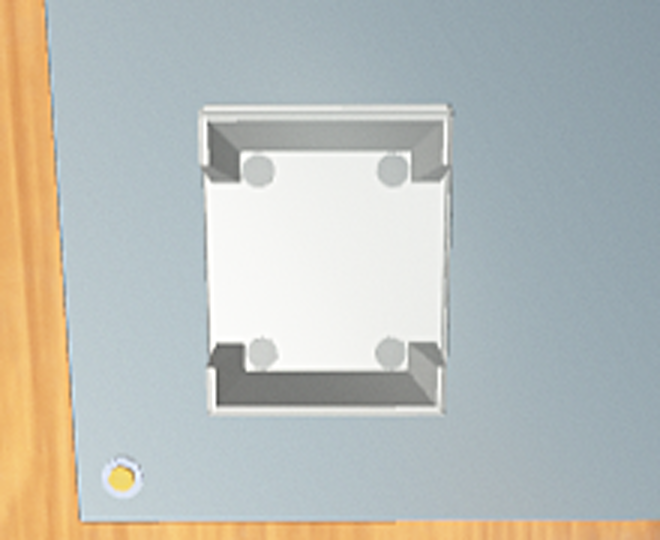

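The carrier is nested square, with its floor marks at crop (259,171), (393,169), (263,352) and (391,352). On to the blue board.

```bash
python3 - <<'E'
from h import *
q=np.array([ray('wrist',212+x/3,67+y/3,.045) for x,y in((259,171),(393,169),(263,352),(391,352))])
print(q.round(4).tolist(),q.mean(0))
E
```

```text
[[0.4315, 0.0953, 0.045], [0.4652, 0.0957, 0.045], [0.4316, 0.05, 0.045], [0.4653, 0.0499, 0.045]] [0.44839693 0.07271164 0.045     ]
```

Request:
{"name": "send_rows", "arguments": {
  "plan": [
    [0, 0.0225, 0.0315, 0, 0],
    [0, 0.0225, 0.0315, 0, 0],
    [0, 0.0225, 0.0315, 0, 0],
    [0, 0.0225, 0.0315, 0, 0],
    [0, 0, 0, 0, 0.095],
    [0, 0, 0, 0, 0.095],
    [0, 0, 0, 0, 0],
    [0, 0, 0, 0, 0]
  ]
}}

```text
time_s: 15.9
position: [0.574, 0.1022, 0.1766]
tcp_rot: [[0.185, 0.983, -0.002], [0.983, -0.185, 0.0], [-0.0, -0.002, -1.0]]
force: [0.0, -0.8, -0.0]
opening: 1.001
grasp_force: 0.0
```

```bash
python3 - <<'E'
from h import *
P,R,a,s=pose();print(P.round(4),a,R.round(3).tolist(),s['time_s'],s['opening'])
p,w,d=cloud('wrist')
u,v,_=px('wrist',[.582,.1355,.01]);u,v=int(u),int(v);y0=max(v-90,0);print(u-110,y0)
print(meas(w,d,u,v,.006))
cv2.imwrite('pics/w7.png',cv2.resize(p[y0:v+90,u-110:u+110],None,fx=3,fy=3,interpolation=2))
E
```

```text
[0.574  0.1022 0.1766] -10.657074633775828 [[0.185, 0.983, -0.002], [0.983, -0.185, 0.0], [-0.0, -0.002, -1.0]] 15.9 1.001177740036976
213 94
(2852, array([581.9, 136.1,  41.6,  54. , -11.5]), array([0.0071, 0.0084, 0.0188]))
```

View pics/w7.png

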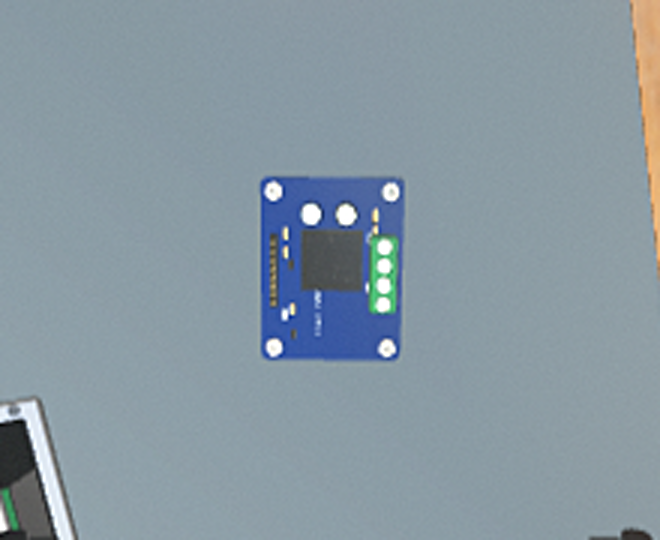

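The blue board is square in the picture at crop (333,270). The lower-left corner shows something with a bright edge, a black area and green in it, so I'll check numerically whether that is the base and carrier seen obliquely.

```bash
python3 - <<'E'
from h import *
P,R,a,s=pose()
p,w,d=cloud('wrist')
for x,y in((13,410),(40,400),(70,520),(10,440),(8,490),(4,520),(100,500)):
    u,v=213+x//3,94+y//3;print((x,y),p[v,u],d[v,u].round(3),w[v,u].round(4))
q=np.array([ray('wrist',213+x/3,94+y/3,.010) for x,y in((273,190),(391,191),(274,347),(387,347))])
c=q.mean(0);print(c,((c-P)@R).round(4))
e=q[1]-q[0]+q[3]-q[2];print(np.degrees(np.arctan2(e[1],e[0])))
cv2.imwrite('pics/w8.png',p)
pt,wt,dt=cloud('top');cv2.imwrite('pics/t8.png',cv2.resize(pt[270:330,330:410],None,fx=6,fy=6,interpolation=2))
z=wt[...,2];m=(dt>0)&(z>.05)&(z<.1)&(np.hypot(wt[...,0]-.449,wt[...,1]-.071)<.06);print(m.sum(),np.percentile(z[m],[50,95]),rect(wt[m][:,:2]))
E
```

```text
(13, 410) [134 123 115] 0.327 [0.4772 0.1122 0.0059]
(40, 400) [115 112 106] 0.332 [0.4845 0.1124 0.0008]
(70, 520) [91 94 95] 0.34 [0.4847 0.0727 0.0034]
(10, 440) [42 41 36] 0.312 [0.48   0.1068 0.0233]
(8, 490) [ 78 122  52] 0.324 [0.4722 0.0897 0.016 ]
(4, 520) [183 185 187] 0.297 [0.4793 0.0887 0.0435]
(100, 500) [170 162 145] 0.342 [ 4.948e-01  7.670e-02 -3.000e-04]
[0.58249959 0.13549341 0.01      ] [0.0347 0.0024 0.1669]
-11.088426562787305Traceback (most recent call last):
  File "<stdin>", line 11, in <module>
    return _quantile_unchecked(
        a, q, axis, out, overwrite_input, method, keepdims, weights)
    return _ureduce(a,
                    func=_quantile_ureduce_func,
    ...<5 lines>...
                    overwrite_input=overwrite_input,
                    method=method)
    r = func(a, **kwargs)
    result = _quantile(arr,
                       quantiles=q,
    ...<2 lines>...
                       out=out,
                       weights=wgt)
    slices_having_nans = np.isnan(arr[-1, ...])
                                  ~~~^^^^^^^^^
IndexError: index -1 is out of bounds for axis 0 with size 0
```

View pics/t8.png

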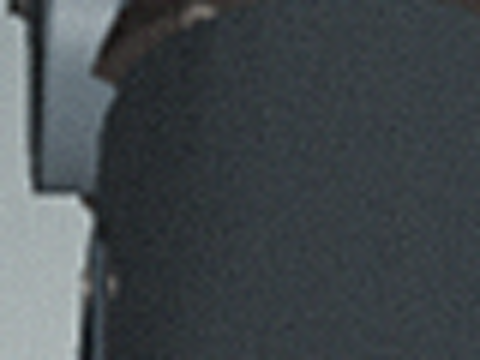

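The top view is blocked by the arm. The wrist depths fit the green board being seen through the base's open side, with the carrier's floor above it at z 0.0435. I'll pick up the blue board.

Request:
{"name": "send_rows", "arguments": {
  "plan": [
    [0, 0.0347, 0.0024, 0, 0.008],
    [0, 0, 0, 0, 0],
    [0, 0, 0, 0.035, 0],
    [0, 0, 0, 0.035, 0],
    [0, 0, 0, 0.035, 0],
    [0, 0, 0, 0.025, 0],
    [0, 0, 0, 0.015, 0],
    [0, 0, 0, 0.012, 0],
    [0, 0, 0, 0, 0],
    [0, 0, 0, 0, 0],
    [160, 0, 0, 0, 0],
    [160, 0, 0, 0, 0],
    [160, 0, 0, 0, 0],
    [160, 0, 0, 0, 0],
    [160, 0, 0, 0, 0],
    [160, 0, 0, 0, 0],
    [160, 0, 0, 0, 0],
    [160, 0, 0, 0, 0],
    [160, 0, 0, 0, 0]
  ]
}}

```text
time_s: 17.63
position: [0.5839, 0.1346, 0.0206]
tcp_rot: [[0.197, 0.98, -0.0], [0.98, -0.197, 0.0], [-0.0, -0.0, -1.0]]
force: [-0.1, 0.7, 1.2]
opening: 0.465
grasp_force: 30.0
```

Request:
{"name": "send_rows", "arguments": {
  "plan": [
    [160, 0, 0, -0.02, 0],
    [160, 0, 0, -0.035, 0],
    [160, 0, 0, -0.035, 0],
    [160, 0, 0, -0.035, 0],
    [160, -0.0222, -0.0299, 0, 0],
    [160, -0.0222, -0.0299, 0, 0],
    [160, -0.0222, -0.0299, 0, 0],
    [160, -0.0222, -0.0299, 0, 0],
    [160, 0, 0, 0, -0.099],
    [160, 0, 0, 0, -0.099],
    [160, 0, 0, 0, 0],
    [160, 0, 0, 0, 0]
  ]
}}

```text
time_s: 18.63
position: [0.4496, 0.0709, 0.1457]
tcp_rot: [[0.003, 1.0, 0.001], [1.0, -0.003, -0.0], [-0.0, 0.001, -1.0]]
force: [-0.6, -0.0, 0.5]
opening: 0.466
grasp_force: 30.0
```

```bash
python3 - <<'E'
from h import *
P,R,a,s=pose();print(P.round(4),a,s['time_s'],s['opening'],s['grasp_force'])
p,w,d=cloud('wrist');cv2.imwrite('pics/w9.png',p[120:,120:520])
T=lambda x,y,up:np.round(np.array(px('wrist',P+R@[x,y,0]+[0,0,-.0186+up])[:2])-[120,120],1)
print([T(x,y,.008) for x in(-.027,.027) for y in(-.021,.021)])
E
```

```text
[0.4496 0.0709 0.1457] -0.1547620345786193 18.6333 0.465990634158384 29.99967098236084
[array([159.7, 225.1]), array([243.2, 225. ]), array([156. , 122.1]), array([246.7, 121.9])]
```

View pics/w9.png

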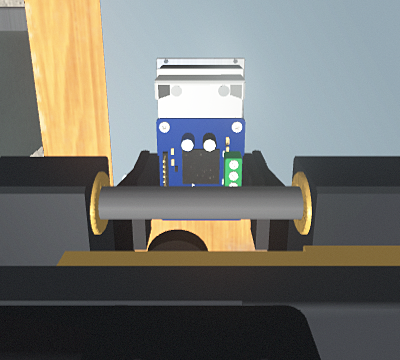

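The blue board is held squarely, with its far edge at crop row 118, so it sits about 2 mm forward of the TCP. Its x sides match. I'll shift back 1 mm and lower it.

Request:
{"name": "send_rows", "arguments": {
  "plan": [
    [160, -0.001, 0, 0.025, 0],
    [160, 0, 0, 0.02, 0],
    [160, 0, 0, 0.01, 0],
    [160, 0, 0, 0.008, 0],
    [160, 0, 0, 0.006, 0],
    [160, 0, 0, 0.006, 0],
    [160, 0, 0, 0.003, 0],
    [160, 0, 0, 0.002, 0],
    [160, 0, 0, 0, 0],
    [160, 0, 0, 0, 0]
  ]
}}

```text
time_s: 19.52
position: [0.4495, 0.07, 0.0658]
tcp_rot: [[0.0, 1.0, 0.001], [1.0, -0.0, -0.0], [-0.0, 0.001, -1.0]]
force: [-0.2, -0.8, 0.3]
opening: 0.462
grasp_force: 30.0
```

Request:
{"name": "send_rows", "arguments": {
  "plan": [
    [160, 0, 0, 0.0015, 0],
    [160, 0, 0, 0, 0],
    [130, 0, 0, 0, 0],
    [100, 0, 0, 0, 0],
    [60, 0, 0, 0, 0],
    [20, 0, 0, 0, 0],
    [0, 0, 0, 0, 0],
    [0, 0, 0, 0, 0],
    [0, 0, 0, 0, 0],
    [0, 0, 0, -0.02, 0],
    [0, 0, 0, -0.035, 0],
    [0, 0, 0, -0.035, 0],
    [0, 0, 0, -0.03, 0],
    [0, -0.03, 0, 0, 0],
    [0, -0.03, 0, 0, 0],
    [0, 0, 0, 0, 0],
    [0, 0, 0, 0, 0]
  ]
}}

```text
time_s: 20.93
position: [0.4492, 0.0091, 0.1842]
tcp_rot: [[0.003, 1.0, 0.0], [1.0, -0.003, 0.0], [0.0, 0.0, -1.0]]
force: [0.7, -0.0, 0.3]
opening: 1.001
grasp_force: 0.0
```

```bash
python3 - <<'E'
from h import *
P,R,a,s=pose();print(P.round(4),a,s['time_s'],s['opening'])
p,w,d=cloud('wrist')
u,v,_=px('wrist',[.4494,.0712,.053]);u,v=int(u),int(v);y0=max(v-90,0);print(u-110,y0)
print([w[v+i,u+j,2].round(4) for i in(-30,0,30) for j in(-20,0,20)])
cv2.imwrite('pics/w10.png',cv2.resize(p[y0:v+90,u-110:u+110],None,fx=3,fy=3,interpolation=2))
E
```

```text
[0.4492 0.0091 0.1842] -0.18203498730854464 20.9333 1.000945593623961
211 65
[np.float64(0.0515), np.float64(0.0507), np.float64(0.0533), np.float64(0.0504), np.float64(0.0525), np.float64(0.0603), np.float64(0.0536), np.float64(0.051), np.float64(0.0522)]
```

View pics/w10.png

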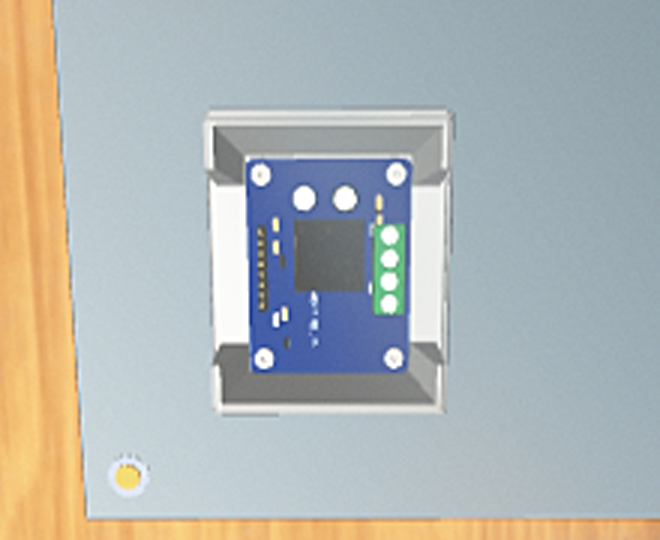

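The blue board lies flat and square in the carrier. Next is the lid.

Request:
{"name": "send_rows", "arguments": {
  "plan": [
    [0, 0.03, 0.019, 0, 0],
    [0, 0.03, 0.019, 0, 0],
    [0, 0.03, 0.019, 0, 0],
    [0, 0.03, 0.019, 0, 0],
    [0, 0.03, 0.019, 0, 0],
    [0, 0.03, 0.019, 0, 0],
    [0, 0.03, 0.019, 0, 0],
    [0, 0.03, 0.019, 0, 0],
    [0, 0, 0, 0, 0.066],
    [0, 0, 0, 0, 0],
    [0, 0, 0, 0, 0]
  ]
}}

```text
time_s: 21.9
position: [0.5995, 0.2511, 0.1828]
tcp_rot: [[0.062, 0.998, -0.003], [0.998, -0.062, -0.001], [-0.001, -0.003, -1.0]]
force: [-0.2, -0.6, -0.3]
opening: 0.997
grasp_force: 0.0
```

```bash
python3 - <<'E'
from h import *
P,R,a,s=pose();print(P.round(4),a,s['time_s'])
p,w,d=cloud('wrist')
u,v,_=px('wrist',[.6,.299,.03]);u,v=int(u),int(v);y0=max(v-90,0);print(u-110,y0)
print('plate',meas(w,d,u,v,.008));print('rib',meas(w,d,u,v,.025))
m=(d>0)&(w[...,2]>.03)&(w[...,2]<.04)&(np.hypot(w[...,0]-.6,w[...,1]-.299)<.04);r=rect(w[m][:,:2]);print('rib top',r)
c=np.array([r[0]/1e3,r[1]/1e3,.035]);print('tool shift',((c-P)@R).round(4))
cv2.imwrite('pics/w11.png',cv2.resize(p[y0:v+90,u-110:u+110],None,fx=3,fy=3,interpolation=2))
E
```

```text
[0.5995 0.2511 0.1828] -3.579042023729858 21.9
208 79
plate (5183, array([601.1, 299.6,  58.1,  70.1,  -3.9]), array([0.0103, 0.0113, 0.0338]))
rib (790, array([601.1, 299.5,  11.9,  43.5,  -3.6]), array([0.0317, 0.033 , 0.0345]))
rib top [601.2 299.5  11.8  43.5  -4. ]
tool shift [ 0.0486 -0.0009  0.1478]
```

View pics/w11.png

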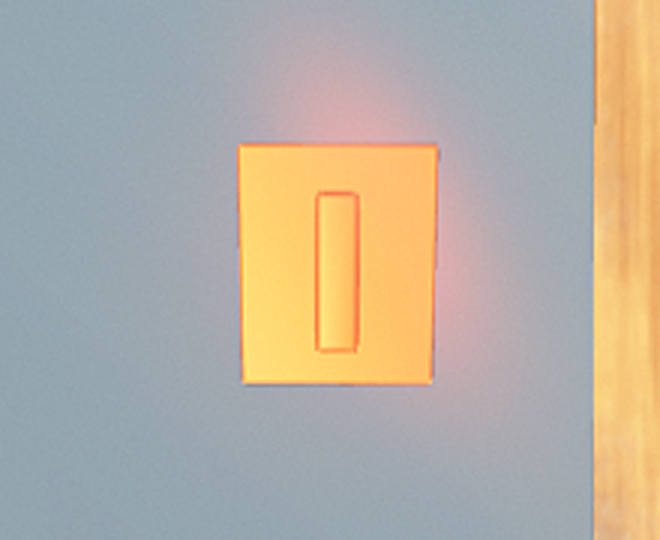

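Depth puts the lid and its rib centred at (0.6011, 0.2996), at -3.8°, square to the tool. I'll grip the rib.

Request:
{"name": "send_rows", "arguments": {
  "plan": [
    [0, 0.0243, 0.0005, 0, 0.004],
    [0, 0.0243, 0.0005, 0, 0],
    [0, 0, 0, 0, 0],
    [0, 0, 0, 0.035, 0],
    [0, 0, 0, 0.035, 0],
    [0, 0, 0, 0.035, 0],
    [0, 0, 0, 0.025, 0],
    [0, 0, 0, 0.013, 0],
    [0, 0, 0, 0.009, 0],
    [0, 0, 0, 0, 0],
    [0, 0, 0, 0, 0]
  ]
}}

```text
time_s: 22.87
position: [0.6063, 0.2983, 0.033]
tcp_rot: [[0.07, 0.998, 0.001], [0.998, -0.07, 0.0], [0.0, 0.001, -1.0]]
force: [-0.1, 0.2, 0.2]
opening: 0.996
grasp_force: 0.0
```

Request:
{"name": "send_rows", "arguments": {
  "plan": [
    [240, 0, 0, 0, 0],
    [240, 0, 0, 0, 0],
    [240, 0, 0, 0, 0],
    [240, 0, 0, 0, 0],
    [240, 0, 0, 0, 0],
    [240, 0, 0, 0, 0],
    [240, 0, 0, 0, 0],
    [240, 0, 0, 0, 0],
    [240, 0, 0, 0, 0],
    [240, 0, 0, 0, 0],
    [240, 0, 0, 0, 0],
    [240, 0, 0, 0, 0],
    [240, 0, 0, 0, 0],
    [240, 0, 0, 0, 0]
  ]
}}

```text
time_s: 24.03
position: [0.6054, 0.2984, 0.032]
tcp_rot: [[0.07, 0.998, -0.0], [0.998, -0.07, -0.0], [-0.0, -0.0, -1.0]]
force: [-0.1, -0.2, 0.4]
opening: 0.138
grasp_force: 30.0
```

Request:
{"name": "send_rows", "arguments": {
  "plan": [
    [240, 0, 0, -0.02, 0],
    [240, 0, 0, -0.035, 0],
    [240, 0, 0, -0.035, 0],
    [240, 0, 0, -0.035, 0],
    [240, -0.0298, -0.0175, 0, 0],
    [240, -0.0298, -0.0175, 0, 0],
    [240, -0.0298, -0.0175, 0, 0],
    [240, -0.0298, -0.0175, 0, 0],
    [240, -0.0298, -0.0175, 0, 0],
    [240, -0.0298, -0.0175, 0, 0],
    [240, -0.0298, -0.0175, 0, 0],
    [240, -0.0298, -0.0175, 0, 0],
    [240, 0, 0, 0, -0.07],
    [240, 0, 0, 0, 0],
    [240, 0, 0, 0, 0],
    [240, 0, 0, 0, 0]
  ]
}}

```text
time_s: 25.37
position: [0.4503, 0.0707, 0.1573]
tcp_rot: [[0.001, 1.0, 0.002], [1.0, -0.001, -0.0], [-0.0, 0.002, -1.0]]
force: [-0.7, 0.7, 0.3]
opening: 0.136
grasp_force: 30.0
```

```bash
python3 - <<'E'
from h import *
P,R,a,s=pose();print(P.round(4),a,s['time_s'],s['opening'],s['grasp_force'])
p,w,d=cloud('wrist')
z0=P[2]-.030
hsv=cv2.cvtColor(p,cv2.COLOR_BGR2HSV)
m=(hsv[...,0]<22)&(hsv[...,1]>150)&(abs(w[...,2]-z0-.011)<.008)&(d>0)
q=w[m];print(len(q),rect(q[:,:2]),(q.min(0)-P).round(4),(q.max(0)-P).round(4))
mm=m.astype(np.uint8);r=np.where(m);print(r[0].min(),r[0].max(),r[1].min(),r[1].max())
T=lambda x,y,up:np.round(np.array(px('wrist',P+R@[x,y,0]+[0,0,-.030+up])[:2]),1)
print([T(x,y,.011) for x in(-.035,.035) for y in(-.029,.029)])
# fitted height along the far strip: tilt
A=np.c_[q[:,:2]-P[:2],np.ones(len(q))];print(np.linalg.lstsq(A,q[:,2],rcond=None)[0],z0+.011)
E
```

```text
[0.4503 0.0707 0.1573] -0.04150885859336437 25.3667 0.13623772430655806 29.99980241060257
3546 [4.497e+02 7.240e+01 5.790e+01 6.890e+01 1.000e-01] [-0.0296 -0.0328 -0.0232] [ 0.0283  0.0362 -0.011 ]
218 344 262 379
[array([267.4, 349.8]), array([376.3, 349.7]), array([261.4, 221.4]), array([382.3, 221.3])]
[-0.01935907 -0.02679639  0.13767631] 0.13829943768347852
```

The lid is level, square and centred at (0.4497, 0.0724). I'll apply a 1 mm correction and lower it.

Request:
{"name": "send_rows", "arguments": {
  "plan": [
    [240, -0.001, -0.0005, 0.02, 0],
    [240, 0, 0, 0.012, 0],
    [240, 0, 0, 0.008, 0],
    [240, 0, 0, 0.006, 0],
    [240, 0, 0, 0.005, 0],
    [240, 0, 0, 0.004, 0],
    [240, 0, 0, 0.003, 0],
    [240, 0, 0, 0.0015, 0],
    [240, 0, 0, 0, 0],
    [240, 0, 0, 0, 0]
  ]
}}

```text
time_s: 26.25
position: [0.4488, 0.0694, 0.0977]
tcp_rot: [[0.0, 1.0, 0.0], [1.0, -0.0, -0.0], [-0.0, 0.0, -1.0]]
force: [0.4, 0.3, -0.6]
opening: 0.136
grasp_force: 30.0
```

Request:
{"name": "send_rows", "arguments": {
  "plan": [
    [240, 0, 0, 0.0012, 0],
    [240, 0, 0, 0, 0],
    [215, 0, 0, 0, 0],
    [190, 0, 0, 0, 0],
    [120, 0, 0, 0, 0],
    [60, 0, 0, 0, 0],
    [0, 0, 0, 0, 0],
    [0, 0, 0, 0, 0],
    [0, 0, 0, 0, 0],
    [0, 0, 0, -0.02, 0],
    [0, 0, 0, -0.035, 0],
    [0, 0, 0, -0.035, 0],
    [0, 0, 0, -0.02, 0],
    [0, -0.03, 0, 0, 0],
    [0, -0.03, 0, 0, 0],
    [0, 0, 0, 0, 0],
    [0, 0, 0, 0, 0],
    [0, 0, 0, 0, 0]
  ]
}}

```text
time_s: 27.75
position: [0.4482, 0.0097, 0.2061]
tcp_rot: [[0.001, 1.0, -0.001], [1.0, -0.001, 0.001], [0.001, -0.001, -1.0]]
force: [-0.9, -0.1, 0.4]
opening: 0.992
grasp_force: 0.0
```

```bash
python3 - <<'E'
from h import *
P,R,a,s=pose();print(P.round(4),a,s['time_s'],s['opening'])
p,w,d=cloud('wrist');n=np.hypot(w[...,0]-.449,w[...,1]-.071)<.06
for lo,hi in((.07,.084),(.09,.11)):
    m=(d>0)&(w[...,2]>lo)&(w[...,2]<hi)&n;q=w[m]
    A=np.c_[q[:,:2]-[.449,.071],np.ones(len(q))];print(len(q),rect(q[:,:2]),np.median(q[:,2]).round(4),np.linalg.lstsq(A,q[:,2],rcond=None)[0].round(4))
E
```

```text
[0.4482 0.0097 0.2061] -0.05447492702138489 27.75 0.9918702769144926
5970 [ 4.483e+02  7.100e+01  5.820e+01  7.110e+01 -2.000e-01] 0.0751 [-0.0001 -0.0035  0.0751]
1107 [4.483e+02 7.030e+01 1.250e+01 4.310e+01 3.000e-01] 0.0969 [-0.0348  0.0044  0.0967]
```

The lid is level, square and fully down at (0.4483, 0.071), so I'm handing in.

```bash
python3 -c "
from rig import *
print(hand_in())"
```

```text
the job is handed in; nothing more can be done
None
```

I packed all four parts in order (green board, grey carrier, blue board, orange lid) and handed the job in at about 28 s; each measured flat, square and seated after release, but `hand_in()` gave no verdict and I did not re-measure the bystanders at the end.

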